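Close the filter bay of the bench dust extractor

ROBOT

A 7-joint arm with a two-finger parallel gripper is mounted at the origin on the work surface. World frame = base frame: x ahead of the robot, y to its left, z up, the work surface at z = 0. Lengths are in m, angles in rad, forces in N, time in s.
With the tool pointing down it reaches from about 0.4 to 0.85 m from the base axis. Payload 10.4 kg.
Tool frame: the origin (TCP) lies at the very end of the fingers, on their centre line; the grasp point (between the pads) lies 19 mm behind it; x points along the fingers, z is the direction in which the jaws open and shut, and the axes are right-handed (so a half turn about x gives the same grasp; the last joint's range is limited). The gripper opens to 85 mm and grips with 20 to 120 N. Pads are 22 mm wide; open, the fingers measure 114 mm over their backs; the gripper's body (76 mm by 85 mm) begins 54 mm behind the grasp point. The pads swing forward as they close: fully open they stand 13 mm farther back than shut.
Start: joints at [1.224, 0.332, -0.065, 1.46, 0.022, 1.35, -0.088], TCP at [0.199, -0.593, 0.231] pointing down, gripper open.
Joint ranges: [-2.6, 2.6], [-0.5, 2.12], [-1.47, 1.34], [0.16, 2.42], [-1.27, 4.41], [0.06, 2.06], [-2.6, 2.6]. Speed limits (rad/s): [2.22, 2.22, 2.79, 2.79, 3.14, 3.14, 3.14].

INTERFACE

Orientations are given as a unit quaternion [x, y, z, w].
In Python, from workcell import telemetry, viewer, manip, spot_in, mark_of gives the robot as it stands. The module is installed in compiled form; this text tells all that it offers.
- The arm moves only by the shell command python3 -m crank 'ROWS' [FORCE]. ROWS is JSON, a list of rows, each a list of 3 entries, a list of its own where there are three numbers: the closure, from 0 (fully open) to 1 (shut), then the shift along the world's x, y, z in cm, then the turn, a rotation vector about the world's x, y, z in rad. A call has 1 to 12 rows; each row shifts and turns the commanded pose from where the row before left it; what a row does not reach is not made up. A row lasts 1/12 s, in which the tool goes at most 41.7 mm and 7.16 degrees, less where a joint would pass 70% of its speed; a pose out of reach is approached as far as the arm can. A call with a gripper value outside its range is refused whole. The fingers move at their own pace and stop on an object; FORCE is the grip in N (left out, the last holds). Time passes only in rows, so rows that do not move let the fingers close. It gives the time, the measured TCP pose, the force and the opening at its end, in the units of the state.
- telemetry.get_obs(): the state, without advancing time (a new reading comes with each control period).
- viewer.camera(name): name is "side" or "top" or "wrist"; returns a dict with "frame" (400x640x3 uint8, red, green, blue), "intrinsics" (3x3 intrinsics, pixels), "cam_to_world" (4x4, takes a point from camera to world coordinates). Camera axes: x right, y up, looking along -z (the intrinsics and any distortion apply to the point x, -y, -z); pixel columns grow to the right and rows downward; lengths in m; the calibration is good to about 2 mm. A picture is of the moment at which its call begins. There is no depth.
- manip.hand_in(): hands the job in, once; it reports no verdict.
Trained networks look in a picture, given as the dict that the camera call returned (one of the last four; its "shot" number tells which), for a name from the list of things; names that differ only in an ending like _2 or _b are one class to them, and where a whole thing is asked for, a point or a joint stands for the part that bears it (a point fixed in the world has none). Each returns a list of dicts, best first, with "conf" (0 to 1); they miss things now and then, are a little off and sometimes report something else, mostly with a low value. They report only what shows in the picture. A call takes as long as a camera call.
- spot_in(thing, picture): "location" ([x, y, z] in m, in the coordinates of the camera as it stood for that picture, good to about 4 mm: the middle of the surface that is visible of it).
- mark_of(thing, picture): "location" ([x, y, z] in m, in the coordinates of the camera as it stood for that picture, good to about 4 mm: a listed point, or the origin of a listed thing).
The state is a dict: "clock": time; "joint_pos": joint angles; "joint_velocities": joint speeds; "tau": joint torques, N m; "position": TCP position; "ee_rot": TCP orientation; "ft_force": force on the tool from outside, world axes, zero at the start; "torque": the same for the moment, N m; "grip_width": opening from 0.0 (shut) to 1.0 (fully open).
Only numpy, scipy, OpenCV 4.12 (cv2) and the standard library are available. Lean on these libraries where they do the work, as an engineer would, in place of code of your own. Each camera call takes 0.05 s, during which the arm holds its last target. There are 200 camera calls.

TASK

The filter in the bench dust extractor has been changed: put its loose yellow cover back on the opening and lock it. Hook the cover's two lugs under one end of the frame (it goes in only with the lug end tipped down), lower the other end without letting it drop until the cover lies flat and home, and let go of it; then take it by the red wing knob and turn that clockwise to its stop, so that the hidden cam tongue swings behind the frame edge. Leave the other things on the bench where they are.

Things in the scene. Friction and masses are not known exactly. Their poses are not given: they have to be found in the camera images.
- extractor: Bench dust extractor, fixed: dark blue box 270 (x) x 200 (y) x 130 mm high, a motor and hose collar reach 55 mm farther out of its +x end. Top: dark grey plate 4 mm thick with an oblong opening 170 (x) x 110 mm (y), square-edged. Under the plate the bay is free for 50 mm, then a white pleated filter, and reaches 44 mm past each end edge. Origin: on the bench under the opening's middle, z up.
- hatch_mid (a point): Middle of the extractor's opening, level with the grey plate's upper face, 130 mm above the bench; x along the 170 mm length, y along the 110 mm width, z up. The cover fits either way round.
- cover: Loose yellow cover, about 0.4 kg with its knob: plate 196 (x) x 136 (y) x 4 mm. +x is the lug end, -x the wing knob end. Below it two side flanges, x -45 to +60, 24 mm deep, outer faces at y +-52 at the top leaning in to +-48 (it stands on them on the bench). At the knob end a small flange, x = -80, 12 deep, 50 wide. Origin 24 mm below the plate's underside, under its middle.
- cover_mid (a point): Middle of the UNDERSIDE of the cover's plate, z up out of the plate; axes as the cover's; 24 mm above the bench at the start. Lying home, the plate rests on the extractor's grey plate and this point lies on hatch_mid, within the play: 3 mm towards the lug end, 5 mm the other way, 3 mm sideways.
- lug_tips (a point): Midway between the tips of the cover's two lugs, at the upper face of their feet: x = +96, y = 0, 9 mm below cover_mid. Legs at y = +-33 (22 wide), outer faces at x = +82; feet 4 mm thick reach out to x = +96. The 4 mm frame plate goes into the 9 mm gap, fully with the cover tipped lug end down by up to 0.25 rad. At 176 mm over feet and small flange it cannot drop in flat.
- cover_handle (a point): Middle of the grip bar of the cover's black pull handle: bar 84 long (along the cover's x), 14 wide (y), 12 mm high, on posts at its ends, 22 mm free below it. The point is at x = +30, y = 0, 32 mm above cover_mid (28 mm above the plate's upper face). Axes as the cover's.
- wing_grip (a point): Red wing knob on the cover, on its axis at gripping height, 25 mm above the plate's upper face; axis at x = -58, y = 0 of the cover. One flat pair of wings: 60 mm over both along this frame's y, 10 mm thick along its x, from 8 to 36 mm above the plate. Frame turns with the knob; a white mark on top points along its -y, as does the hidden tongue. Turning takes about 0.06 N m.
- tongue_tip (a point): Tip of the hidden steel cam tongue under the cover, 44 mm from the knob's axis along the knob's -y, 9.5 mm below the plate's underside (tongue 14 wide, 5 thick). Locked, it lies under the frame plate about 15 mm beyond the end edge.
- wing (a joint): Wing knob angle relative to the cover, rad: 0 = tongue along the cover's -y (wings parallel to the end edge; open, inside the opening), growing clockwise seen from above to a stop at 1.571 = tongue towards the cover's -x end (wings lengthwise; locked). Stays where left; starts between 0 and 0.35.
- glue_red: White glue bottle, red label and cap, 42 dia x 135 mm, standing between the places of the extractor and the cover; origin under its middle. Bystander.
- glue_blue: White glue bottle, blue label, 44 dia x 120 mm, standing; origin under its middle. Bystander.
- block: Wood offcut 80 x 40 x 28 mm, lying; origin under its middle. Bystander.
- tin: Small yellow tin 56 dia x 75 mm, standing; origin under its middle. Bystander.
- brush: Brush lying on the bench; bystander.
- driver: Screwdriver lying on the bench; bystander.
- tape: Orange ring of tape 90 dia x 24 mm, lying; origin under its middle. Bystander.

How it is judged:
On the way:
1. the cover lies flat and home in the opening, lugs hooked, let go, with the wing knob still open (z of cover_mid in the frame of hatch_mid between -0.003 and 0.003 m and horizontal distance between cover_mid and hatch_mid below 0.009 m and angle between cover_mid's own z axis and vertical below 0.03 rad and angle between the x axis of cover_mid and the x axis of hatch_mid, either way round below 0.09 rad and contact force between cover and the fingers below 0.1 N and value of joint wing below 0.6 rad), for 0.2 s.
At the end, for the whole second after the job is handed in: Cover at rest, let go, flat on the frame plate (within 3 mm, tilt < 0.03 rad), centred within 9 mm and in line within 0.09 rad, either way round; wing knob within 15 degrees of its stop (> 1.31 rad), tongue tip under the frame plate, over 92 mm from the opening's middle (z of cover_mid in the frame of hatch_mid between -0.003 and 0.003 m and horizontal distance between cover_mid and hatch_mid below 0.009 m and angle between cover_mid's own z axis and vertical below 0.03 rad and angle between the x axis of cover_mid and the x axis of hatch_mid, either way round below 0.09 rad and contact force between cover and the fingers below 0.1 N and value of joint wing above 1.31 rad and z of tongue_tip in the frame of hatch_mid below -0.005 m and horizontal distance between tongue_tip and hatch_mid above 0.092 m and linear speed of cover below 0.02 m/s); the robot touches nothing.
It fails at once if the cover is let drop onto the opening (over 4 rad/s close above it) (angular speed of cover above 4 rad/s and distance between cover_mid and hatch_mid below 0.06 m).
It fails at once if a bystander is moved by more than 40 mm (distance of any of glue_red, glue_blue, block, tin, brush, driver, tape from where it was at the start of the episode above 0.04 m).
It also fails if it takes over 58 s, if anything falls off the work surface, if the arm or the gripper's body presses on something with over 40 N, if the wrist force passes 120 N, or if a joint passes its speed limit or range.

## Working session

There is one attempt and no reset: what is moved stays moved. The work goes in short steps, Python scripts to look and compute and a shell command to move; the robot and the scene stay as the last step left them, time stands still between calls to the robot, and variables do not carry over. Pictures are saved under pics/ and viewed, about 8 in all and at most 12, crops included, and the job is handed in when it is done.

```bash
mkdir -p pics; cat > h.py <<'E'
import numpy as np, cv2
from workcell import telemetry, viewer, manip, spot_in, mark_of
from scipy.spatial.transform import Rotation as R
def w(pic,p): return (np.array(pic["cam_to_world"])@np.r_[p,1])[:3]
def find(pic,names,f=mark_of):
    for n in names:
        r=f(n,pic)
        for d in r[:2]: print(n,round(d["conf"],2),np.round(w(pic,d["location"]),4))
def save(pic,n): cv2.imwrite(f"pics/{n}.png",cv2.cvtColor(pic["frame"],cv2.COLOR_RGB2BGR))
def st():
    o=telemetry.get_obs(); print(round(o["clock"],2),np.round(o["position"],4),"rot",np.round(R.from_quat(o["ee_rot"]).as_matrix(),3).tolist(),np.round(o["ft_force"],1),np.round(o["grip_width"],3),"q",np.round(o["joint_pos"],2))
E
python3 - <<'E'
from h import *
st()
ims=[]
for c in ["top","side"]:
    p=viewer.camera(c); ims.append(p["frame"]); print(c,np.round(p["cam_to_world"],3).tolist())
    find(p,["hatch_mid","extractor","cover_mid","lug_tips","cover_handle","wing_grip","tongue_tip","glue_red","glue_blue","block","tin","tape"])
im=np.vstack(ims); im=cv2.resize(im,None,fx=.75,fy=.75)
save({"frame":im},"a")
E
```

```text
0.0 [ 0.1987 -0.5921  0.2305] rot [[-0.001, 0.948, 0.318], [0.001, 0.318, -0.948], [-1.0, -0.0, -0.002]] [-0.3  0.  -0.5] 1.0 q [ 1.22  0.33 -0.06  1.46  0.02  1.35 -0.09]
top [[-0.003, 0.993, -0.117, 0.448], [-1.0, -0.001, 0.019, 0.017], [0.019, 0.117, 0.993, 1.331], [0.0, 0.0, 0.0, 1.0]]
hatch_mid 0.85 [0.5928 0.1937 0.1284]
extractor 0.95 [0.5924 0.1932 0.0021]
cover_mid 0.85 [ 0.5864 -0.2276  0.0246]
lug_tips 0.75 [ 0.659  -0.2857  0.0158]
cover_handle 0.62 [ 0.607  -0.2468  0.0501]
cover_handle 0.49 [0.5929 0.1917 0.1239]
wing_grip 0.63 [ 0.5401 -0.1876  0.0518]
tongue_tip 0.62 [ 0.5106 -0.2218  0.0116]
tongue_tip 0.62 [ 0.4193 -0.4529  0.0005]
glue_red 0.65 [ 0.7686  0.0024 -0.0041]
glue_red 0.47 [5.886e-01 9.200e-03 5.000e-04]
glue_blue 0.48 [ 0.4156 -0.4543 -0.0037]
block 0.73 [ 0.6605 -0.2895  0.0128]
block 0.62 [ 0.4213  0.0047 -0.0057]
tin 0.76 [ 0.7671  0.0043 -0.0061]
tape 0.6 [ 4.432e-01  4.319e-01 -3.000e-04]
side [[-0.733, 0.479, -0.483, -0.109], [-0.68, -0.522, 0.514, 0.74], [-0.006, 0.705, 0.709, 1.115], [0.0, 0.0, 0.0, 1.0]]
hatch_mid 0.75 [0.5878 0.1965 0.1267]
extractor 0.82 [ 0.5872  0.1923 -0.0041]
cover_mid 0.8 [ 0.5853 -0.2291  0.0197]
lug_tips 0.74 [ 0.6568 -0.2868  0.0159]
cover_handle 0.79 [ 0.6064 -0.2473  0.0535]
wing_grip 0.48 [ 0.5368 -0.1906  0.0475]
tongue_tip 0.55 [ 0.5859  0.0059 -0.007 ]
tongue_tip 0.46 [ 0.5053 -0.2183  0.0121]
glue_red 0.86 [ 0.5861  0.0047 -0.0049]
glue_blue 0.77 [ 0.4163 -0.4529 -0.0077]
block 0.91 [ 0.4184  0.0007 -0.0009]
block 0.39 [ 0.585   0.0046 -0.0042]
tin 0.64 [7.612e-01 4.800e-03 4.000e-04]
tape 0.84 [ 0.4438  0.4371 -0.0026]
tape 0.51 [0.5888 0.1919 0.1262]
```

View pics/a.png

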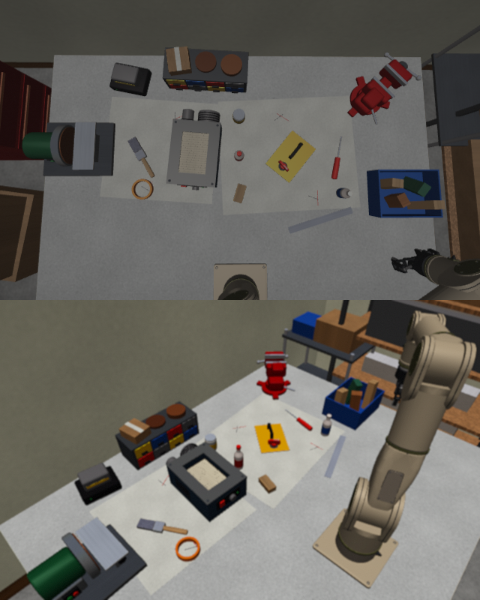

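The pictures show the cover (yellow, about 290,155 in the top picture) yawed about -39° with its lugs away from the extractor. The extractor is at about 193,150. The network's cover and hatch positions agree with this. I'll move above the cover and measure the extractor yaw.

```bash
python3 -m crank '[[0.3,[2.23,1.95,0],[0,0,0.118]],[0.3,[2.23,1.95,0],[0,0,0.118]],[0.3,[2.23,1.95,0],[0,0,0.118]],[0.3,[2.23,1.95,0],[0,0,0.118]],[0.3,[2.23,1.95,0],[0,0,0.118]],[0.3,[2.23,1.95,0],[0,0,0.118]],[0.3,[2.23,1.95,0],[0,0,0.118]],[0.3,[2.23,1.95,0],[0,0,0.118]],[0.3,[2.23,1.95,0],[0,0,0.118]]]' 60
python3 -m crank '[[0.3,[2.23,1.95,0],[0,0,0.118]],[0.3,[2.23,1.95,0],[0,0,0.118]],[0.3,[2.23,1.95,0],[0,0,0.118]],[0.3,[2.23,1.95,0],[0,0,0.118]],[0.3,[2.23,1.95,0],[0,0,0.118]],[0.3,[2.23,1.95,0],[0,0,0.118]],[0.3,[2.23,1.95,0],[0,0,0.118]],[0.3,[2.23,1.95,0],[0,0,0.118]],[0.3,[2.23,1.95,0],[0,0,0.118]],[0.3,[0,0,0],[0,0,0]]]'
python3 - <<'E'
from h import *
st()
p=viewer.camera("wrist"); save(p,"w1")
find(p,["cover_mid","lug_tips","cover_handle","wing_grip","tongue_tip"])
t=viewer.camera("top"); C=np.array(t["cam_to_world"]);K=np.array(t["intrinsics"])
find(t,["hatch_mid","cover_mid"])
def pix(P):
    q=np.linalg.inv(C)@np.r_[P,1]; v=K@np.array([q[0],-q[1],-q[2]]); return v[:2]/v[2]
def ray(u,z):
    d=np.linalg.inv(K)@np.r_[u,1]; d=C[:3,:3]@np.array([d[0],-d[1],-d[2]]); return C[:3,3]+d*(z-C[2,3])/d[2]
c=pix([.59,.195,.13]).astype(int); print(c)
crop=t["frame"][c[1]-75:c[1]+75,c[0]-60:c[0]+60]
save({"frame":cv2.resize(crop,None,fx=4,fy=4,interpolation=cv2.INTER_CUBIC)},"ext")
g=crop.astype(int); 
m=((g[...,0]>g[...,2]+12)&(g.sum(2)>300)).astype(np.uint8)
n,l,s,cc=cv2.connectedComponentsWithStats(m); k=l[75,60] or 1+np.argmax(s[1:,4]); print(s[k])
ys,xs=np.where(l==k); b=cv2.boxPoints(cv2.minAreaRect(np.c_[xs,ys].astype(np.float32)))+c-[60,75]
print(np.round([ray(u,.13) for u in b],4))
E
python3 -c "
import cv2,numpy as np
a=cv2.imread('pics/ext.png');b=cv2.imread('pics/w1.png')
cv2.imwrite('pics/b.png',np.hstack([cv2.resize(a,(320,400)),b[:,80:560]]))"
```

```text
clock: 2.05
position: [0.4005, -0.416, 0.2315]
ee_rot: [0.063, 0.704, -0.063, 0.704]
ft_force: [-0.8, 0.4, 0.0]
grip_width: 0.697
clock: 2.88
position: [0.6039, -0.2351, 0.2311]
ee_rot: [-0.304, 0.637, 0.306, 0.639]
ft_force: [0.3, 1.1, 0.0]
grip_width: 0.701
2.88 [ 0.6039 -0.2351  0.2311] rot [[0.002, -0.778, 0.628], [0.004, 0.628, 0.778], [-1.0, 0.001, 0.004]] [0.3 1.1 0. ] 0.701 q [ 0.73  0.45 -0.6   1.37  0.24  1.4   1.03]
cover_mid 0.89 [ 0.586  -0.2273  0.0221]
lug_tips 0.82 [ 0.6587 -0.2854  0.0119]
cover_handle 0.64 [ 0.61   -0.2423  0.0587]
wing_grip 0.66 [ 0.5424 -0.1873  0.0566]
hatch_mid 0.93 [0.5913 0.1928 0.1251]
cover_mid 0.83 [ 0.5849 -0.2246  0.0237]
[257 203]
[  41   48   40   56 1884]
[[0.5125 0.2535 0.13  ]
 [0.6802 0.2415 0.13  ]
 [0.6698 0.1318 0.13  ]
 [0.5021 0.1455 0.13  ]]
```

View pics/b.png

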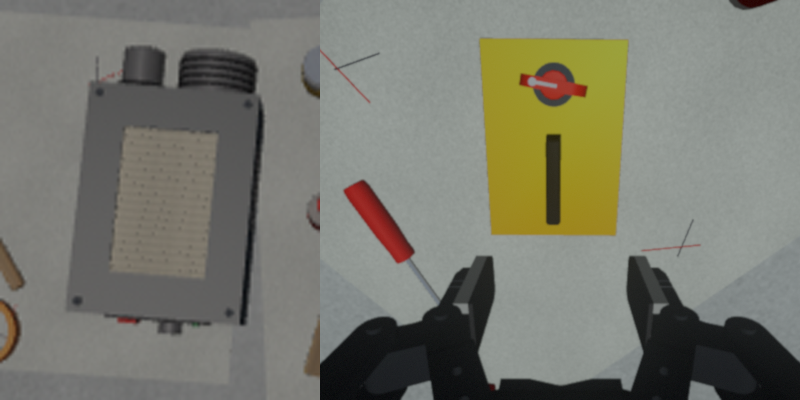

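The wrist picture shows the handle centred between the fingers (about 553,180) and aligned with the tool. The wing is turned about 0.2 rad from open. The extractor yaw is about -0.083 rad. I'll descend and grip.

```bash
python3 -m crank '[[0.3,[-0.1,-0.1,-2],[0,0,0]],[0.3,[-0.1,-0.1,-2],[0,0,0]],[0.3,[-0.1,-0.2,-2],[0,0,0]],[0.3,[0,0,-2],[0,0,0]],[0.3,[0,0,-2],[0,0,0]],[0.3,[0,0,-2],[0,0,0]],[0.3,[0,0,-2],[0,0,0]],[0.3,[0,0,-1.8],[0,0,0]],[0.3,[0,0,-1.3],[0,0,0]],[0.3,[0,0,-1.2],[0,0,0]],[0.3,[0,0,-1.1],[0,0,0]],[0.3,[0,0,0],[0,0,0]]]' 90
python3 -m crank '[[1,[0,0,0],[0,0,0]],[1,[0,0,0],[0,0,0]],[1,[0,0,0],[0,0,0]],[1,[0,0,0],[0,0,0]],[1,[0,0,0],[0,0,0]],[1,[0,0,0],[0,0,0]],[1,[0,0,0],[0,0,0]]]' 100
python3 -m crank '[[1,[0,0,0.5],[0,0,0]],[1,[0,0,1],[0,0,0]],[1,[0,0,1.5],[0,0,0]],[1,[0,0,2],[0,0,0]],[1,[0,0,2.5],[0,0,0]],[1,[0,0,2.5],[0,0,0]],[1,[0,0,2.5],[0,0,0]],[1,[0,0,2.5],[0,0,0]],[1,[0,0,2.5],[0,0,0]],[1,[0,0,2],[0,0,0]],[1,[0,0,0],[0,0,0]],[1,[0,0,0],[0,0,0]]]'
python3 - <<'E'
from h import *
st()
p=viewer.camera("wrist"); save(p,"w2")
find(p,["cover_mid","lug_tips","cover_handle","wing_grip"])
p=viewer.camera("side")
find(p,["cover_mid","lug_tips","cover_handle","wing_grip"])
E
```

```text
clock: 4.33
position: [0.5962, -0.2454, 0.0352]
ee_rot: [-0.299, 0.641, 0.301, 0.64]
ft_force: [-0.8, -0.3, -0.7]
grip_width: 0.698
clock: 4.92
position: [0.5985, -0.2454, 0.0389]
ee_rot: [-0.301, 0.639, 0.3, 0.641]
ft_force: [0.9, 0.9, 6.6]
grip_width: 0.14
clock: 5.92
position: [0.5976, -0.2456, 0.2339]
ee_rot: [-0.301, 0.64, 0.3, 0.641]
ft_force: [0.4, -0.0, -5.1]
grip_width: 0.14
5.92 [ 0.5976 -0.2456  0.2339] rot [[0.002, -0.769, 0.639], [-0.001, 0.639, 0.769], [-1.0, -0.002, 0.001]] [ 0.4 -0.  -5.1] 0.14 q [ 0.75  0.44 -0.59  1.37  0.24  1.4   1.04]
cover_mid 0.68 [ 0.585  -0.2338  0.2158]
cover_handle 0.97 [ 0.6026 -0.2462  0.2519]
wing_grip 0.64 [ 0.5375 -0.1913  0.2493]
cover_mid 0.79 [ 0.5818 -0.2315  0.2118]
cover_mid 0.56 [ 0.5871  0.1944 -0.0029]
lug_tips 0.5 [ 0.5364 -0.1948  0.2394]
lug_tips 0.2 [ 0.5779 -0.4464 -0.0036]
cover_handle 0.94 [ 0.603  -0.2516  0.2434]
wing_grip 0.66 [ 0.5369 -0.1946  0.2378]
```

View pics/w2.png

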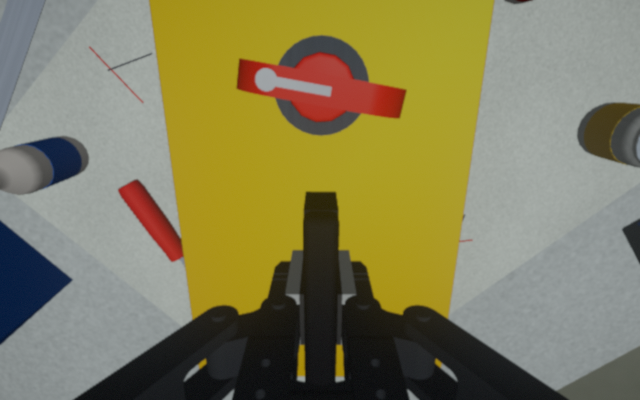

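The cover is held level and centred. The TCP sits at about x = +21 mm on the cover and about 16 mm above its underside. I'll carry it over the red bottle, align the yaw and tip the lug end down 0.2 rad.

```bash
python3 -m crank '[[1,[0.03,1,0],[0,0,0.034]],[1,[0.03,1.8,0],[0,0,0.034]],[1,[0.03,2.3,0],[0,0,0.034]],[1,[0.03,2.5,0],[0,0,0.034]],[1,[0.03,2.5,0],[0,0,0.034]],[1,[0.03,2.5,0],[0,0,0.034]],[1,[0.03,2.5,0],[0,0,0.034]],[1,[0.03,2.5,0],[0,0,0.034]],[1,[0.03,2.5,0],[0,0,0.034]],[1,[0.03,2.5,0],[0,0,0.034]],[1,[0.03,2.5,0],[0,0,0.034]]]' 100
python3 -m crank '[[1,[0.03,2.5,0],[0,0,0.034]],[1,[0.03,2.5,0],[0,0,0.034]],[1,[0.03,2.5,0],[0,0,0.034]],[1,[0.03,2.5,0],[0,0,0.034]],[1,[0.03,2.5,0],[0,0,0.034]],[1,[0.03,2.5,0],[0,0,0.034]],[1,[0.03,2.3,0],[0,0,0.034]],[1,[0.03,1.8,0],[0,0,0.034]],[1,[0,1,0],[0,0,0]],[1,[0,0.4,0],[0,0,0]],[1,[0,0,0],[0,0,0]]]'
python3 -m crank '[[1,[0,0,-0.5],[0.0027,0.033,0]],[1,[0,0,-0.5],[0.0027,0.033,0]],[1,[0,0,-0.5],[0.0027,0.033,0]],[1,[0,0,-0.5],[0.0027,0.033,0]],[1,[0,0,-0.5],[0.0027,0.033,0]],[1,[0,0,-0.5],[0.0027,0.033,0]],[1,[0,0,0],[0,0,0]],[1,[0,0,0],[0,0,0]]]'
cat >> h.py <<'E'
def K_(p): return np.array(p["cam_to_world"]),np.array(p["intrinsics"])
def pix(p,P):
    C,K=K_(p); q=np.linalg.inv(C)@np.r_[P,1]; v=K@np.array([q[0],-q[1],-q[2]]); return v[:2]/v[2]
H=np.array([.591,.193,.130]); PS=-0.083
def inh(P):
    return np.round(R.from_euler("z",-PS).apply(np.array(P)-H)*1000,1)
def tool():
    "expected cover_mid in hatch frame (mm), tilt, yaw from the tool pose"
    o=telemetry.get_obs(); M=R.from_quat(o["ee_rot"]).as_matrix(); X,Y,Z=-M[:,1],M[:,2],-M[:,0]
    c=np.array(o["position"])-.021*X-.016*Z
    print("t",round(o["clock"],2),"cover exp.",inh(c),"tilt",round(-np.arcsin(X[2]),3),"roll",round(float(Y[2]),3),"yaw-PS",round(np.arctan2(X[1],X[0])-PS,3),"F",np.round(o["ft_force"],1),"M",np.round(o["torque"],2),"g",round(float(o["grip_width"]),3))
def meas(cam,names=("hatch_mid","cover_mid","cover_handle","wing_grip","lug_tips")):
    p=viewer.camera(cam)
    for n in names:
        for d in mark_of(n,p)[:1]: print(cam,n,round(d["conf"],2),inh(w(p,d["location"])))
    return p
E
python3 - <<'E'
from h import *
tool(); st()
t=meas("top"); s=meas("side")
a=[]
for p in (t,s):
    u=pix(p,H).astype(int); c=p["frame"][max(u[1]-75,0):u[1]+75,u[0]-75:u[0]+75]; a.append(cv2.resize(c,(400,400),interpolation=cv2.INTER_CUBIC)); print(u)
save({"frame":np.hstack(a)},"c")
E
```

```text
clock: 7.33
position: [0.6002, 0.0087, 0.2325]
ee_rot: [-0.415, 0.572, 0.415, 0.572]
ft_force: [0.9, 0.4, -4.7]
grip_width: 0.141
clock: 8.25
position: [0.6024, 0.2118, 0.2323]
ee_rot: [-0.488, 0.511, 0.488, 0.512]
ft_force: [-0.4, -1.5, -3.8]
grip_width: 0.141
clock: 8.92
position: [0.6036, 0.2091, 0.2018]
ee_rot: [-0.433, 0.557, 0.537, 0.463]
ft_force: [-0.5, 0.3, -4.5]
grip_width: 0.14
t 8.92 cover exp. [-12.6  16.4  60.3] tilt 0.198 roll 0.006 yaw-PS 0.033 F [-0.5  0.3 -4.5] M [ 0.02 -0.5  -0.01] g 0.14
8.92 [0.6036 0.2091 0.2018] rot [[-0.196, -0.979, 0.051], [0.016, 0.049, 0.999], [-0.98, 0.197, 0.006]] [-0.5  0.3 -4.5] 0.14 q [ 0.15  0.65 -0.81  1.24  0.33  1.59  0.91]
top cover_mid 0.78 [-14.1  16.5  63.2]
top cover_handle 0.91 [22.9 20.5 84.8]
top wing_grip 0.49 [-63.7  15.6 102.8]
side hatch_mid 0.82 [-2.2  0.7 -0.8]
side cover_mid 0.86 [-15.4  16.8  61.3]
side cover_handle 0.64 [20.2 18.3 83.5]
side wing_grip 0.64 [-64.   14.3  97.9]
side lug_tips 0.96 [80.  20.3 35.6]
[257 203]
[273 225]
```

View pics/c.png

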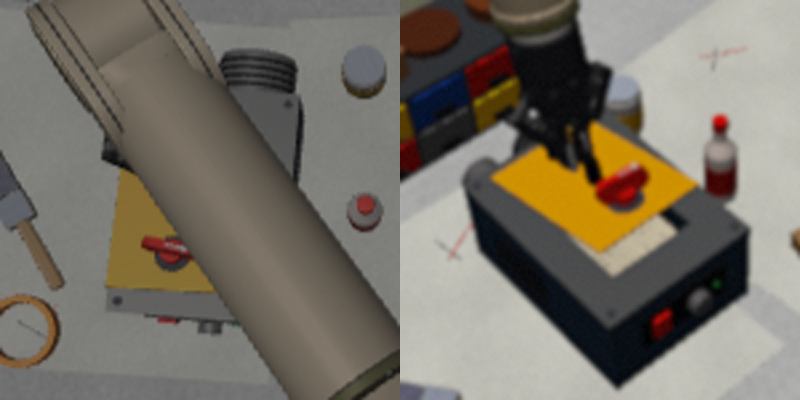

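The model and the networks agree to about 2 mm. I overshot y by 16 mm and yaw by 0.033 rad, so I'll correct both and lower to just above entry.

```bash
python3 -m crank '[[1,[0,-0.4,0],[0,0,-0.011]],[1,[-0.07,-0.7,0],[0,0,-0.011]],[1,[-0.07,-0.6,0],[0,0,-0.011]],[1,[0,0,-0.5],[0,0,0]],[1,[0,0,-0.7],[0,0,0]],[1,[0,0,-0.5],[0,0,0]],[1,[0,0,-0.3],[0,0,0]],[1,[0,0,0],[0,0,0]],[1,[0,0,0],[0,0,0]]]'
python3 - <<'E'
from h import *
tool(); meas("top"); s=meas("side")
w_=meas("wrist",("hatch_mid","cover_mid"))
u=pix(s,H).astype(int); c=s["frame"][u[1]-80:u[1]+70,u[0]-90:u[0]+90]
save({"frame":cv2.resize(c,(720,600),interpolation=cv2.INTER_CUBIC)},"d")
E
```

```text
clock: 10.27
position: [0.6014, 0.1937, 0.182]
ee_rot: [-0.424, 0.563, 0.53, 0.471]
ft_force: [-0.6, -0.2, -4.0]
grip_width: 0.143
t 10.27 cover exp. [-13.5   1.6  40.5] tilt 0.199 roll 0.007 yaw-PS 0.003 F [-0.6 -0.2 -4. ] M [-0.03 -0.48 -0.03] g 0.143
top hatch_mid 0.43 [-75.9 -45.5  42.5]
top cover_mid 0.95 [-13.2   4.   42.7]
top cover_handle 0.86 [21.2  2.7 64.8]
top wing_grip 0.55 [-66.1   4.1  84.9]
side hatch_mid 0.73 [ 0.1 -0.9 -2.3]
side cover_mid 0.7 [-12.    1.5  37.7]
side cover_handle 0.95 [20.   0.5 64.8]
side wing_grip 0.58 [-64.2  -2.4  75.8]
side lug_tips 0.64 [78.8  3.1 15.6]
wrist cover_mid 0.64 [-11.3  -0.3  38.7]
```

View pics/d.png

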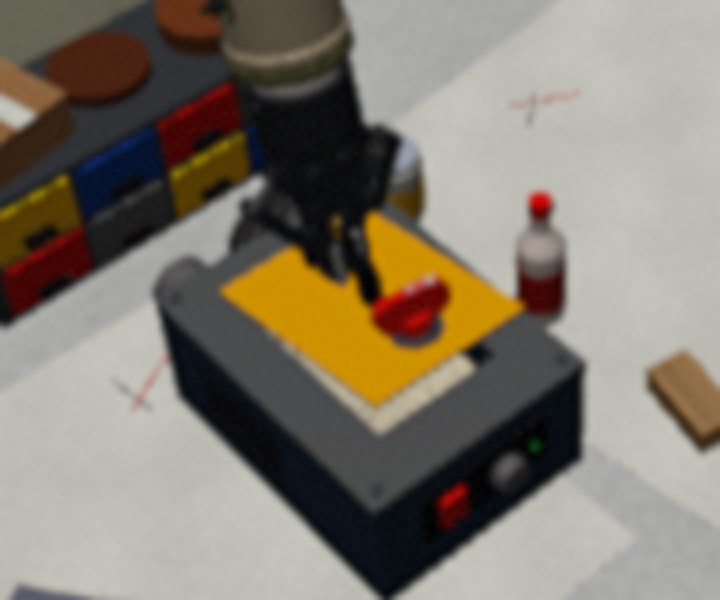

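The side view shows the cover tipped over the opening and lined up with it, with a strip of filter evenly visible. I'll trim y by -1.2 mm and lower to hooking height.

```bash
python3 -m crank '[[1,[0,-0.12,0],[0,0,0]],[1,[0,0,-0.3],[0,0,0]],[1,[0,0,-0.3],[0,0,0]],[1,[0,0,-0.3],[0,0,0]],[1,[0,0,-0.3],[0,0,0]],[1,[0,0,0],[0,0,0]]]'
python3 -c "
from h import *
tool()"
```

```text
clock: 11.52
position: [0.6012, 0.1921, 0.1694]
ee_rot: [-0.424, 0.563, 0.53, 0.471]
ft_force: [-0.9, -0.1, -3.5]
grip_width: 0.141
t 11.52 cover exp. [-13.5  -0.   27.9] tilt 0.2 roll 0.006 yaw-PS 0.003 F [-0.9 -0.1 -3.5] M [-0.04 -0.46 -0.04] g 0.141
```

```bash
python3 -m crank '[[1,[0,0,-0.2],[0,0,0]],[1,[0,0,-0.2],[0,0,0]],[1,[0,0,-0.2],[0,0,0]],[1,[0,0,0],[0,0,0]]]'
python3 -c "
from h import *
tool()
for c in ('top','side'): meas(c,('cover_mid','cover_handle','wing_grip','lug_tips'))"
```

```text
clock: 11.85
position: [0.6014, 0.1922, 0.1639]
ee_rot: [-0.424, 0.563, 0.53, 0.471]
ft_force: [-0.9, -1.4, -3.3]
grip_width: 0.14
t 11.85 cover exp. [-13.3   0.1  22.3] tilt 0.199 roll 0.007 yaw-PS 0.003 F [-0.9 -1.4 -3.3] M [-0.07 -0.46  0.01] g 0.14
top cover_mid 0.56 [-14.8   1.2  24.1]
top cover_handle 0.72 [22.4  0.6 46.7]
top wing_grip 0.69 [-65.1   2.8  65. ]
side cover_mid 0.7 [-153.5 -209.8 -130.4]
side cover_handle 0.68 [22.4 -3.5 46.1]
side wing_grip 0.62 [-65.9  -0.3  55.9]
side lug_tips 0.89 [76.7 -0.7 -2.1]
```

No contact yet. I'll slide towards the lug end.

```bash
python3 -m crank '[[1,[0.2,-0.02,0],[0,0,0]],[1,[0.2,-0.02,0],[0,0,0]],[1,[0.2,-0.02,0],[0,0,0]],[1,[0.2,-0.01,0],[0,0,0]],[1,[0,0,0],[0,0,0]]]'
python3 -c "
from h import *
tool()"
python3 -m crank '[[1,[0.2,-0.02,0],[0,0,0]],[1,[0.2,-0.02,0],[0,0,0]],[1,[0,0,0],[0,0,0]]]'
python3 -c "
from h import *
tool()"
```

```text
clock: 12.77
position: [0.6097, 0.1915, 0.1639]
ee_rot: [-0.424, 0.563, 0.53, 0.471]
ft_force: [-0.2, -0.4, -6.5]
grip_width: 0.144
t 12.77 cover exp. [-4.9  0.1 22.4] tilt 0.199 roll 0.007 yaw-PS 0.003 F [-0.2 -0.4 -6.5] M [-0.1  -0.42 -0.02] g 0.144
clock: 13.02
position: [0.6135, 0.1911, 0.1639]
ee_rot: [-0.424, 0.563, 0.53, 0.471]
ft_force: [-1.9, 1.1, -7.3]
grip_width: 0.143
t 13.02 cover exp. [-1.2  0.  22.3] tilt 0.2 roll 0.007 yaw-PS 0.003 F [-1.9  1.1 -7.3] M [-0.07 -0.06  0.08] g 0.143
```

The extra downward force means the feet are under the plate and pressing lightly up on it. I'll lower 1.5 mm and slide on to find the legs' contact.

```bash
python3 -m crank '[[1,[0,0,-0.15],[0,0,0]],[1,[0,0,0],[0,0,0]],[1,[0,0,0],[0,0,0]]]'
python3 -c "
from h import *
tool()"
python3 -m crank '[[1,[0.15,-0.01,0],[0,0,0]],[1,[0.15,-0.01,0],[0,0,0]],[1,[0,0,0],[0,0,0]],[1,[0,0,0],[0,0,0]]]'
python3 -c "
from h import *
tool()"
```

```text
clock: 13.27
position: [0.6139, 0.1912, 0.1629]
ee_rot: [-0.424, 0.563, 0.53, 0.472]
ft_force: [0.5, 0.8, -6.9]
grip_width: 0.137
t 13.27 cover exp. [-0.7  0.1 21.4] tilt 0.198 roll 0.007 yaw-PS 0.003 F [ 0.5  0.8 -6.9] M [ 0.04 -0.64 -0.03] g 0.137
clock: 13.6
position: [0.6166, 0.1909, 0.1627]
ee_rot: [-0.424, 0.563, 0.53, 0.471]
ft_force: [-0.8, 0.0, -6.0]
grip_width: 0.141
t 13.6 cover exp. [ 1.9  0.1 21.2] tilt 0.199 roll 0.007 yaw-PS 0.003 F [-0.8  0.  -6. ] M [-0.09 -0.2   0.06] g 0.141
```

```bash
python3 -m crank '[[1,[-0.06,0,-0.19],[-0.0021,-0.025,0]],[1,[-0.06,0,-0.19],[-0.0021,-0.025,0]],[1,[-0.06,0,-0.19],[-0.0021,-0.025,0]],[1,[-0.06,0,-0.19],[-0.0021,-0.025,0]],[1,[0,0,0],[0,0,0]],[1,[0,0,0],[0,0,0]]]'
python3 -c "
from h import *
tool()
s=meas('side',('cover_mid','cover_handle','wing_grip','lug_tips'))
u=pix(s,H).astype(int); c=s['frame'][u[1]-80:u[1]+70,u[0]-90:u[0]+90]
save({'frame':cv2.resize(c,(720,600),interpolation=cv2.INTER_CUBIC)},'e')"
```

```text
clock: 14.1
position: [0.6143, 0.1909, 0.1558]
ee_rot: [-0.452, 0.541, 0.506, 0.497]
ft_force: [0.3, -1.0, -3.6]
grip_width: 0.137
t 14.1 cover exp. [ 0.9 -0.1 12. ] tilt 0.098 roll 0.006 yaw-PS 0.003 F [ 0.3 -1.  -3.6] M [ 0.01 -0.3  -0.01] g 0.137
side cover_mid 0.89 [-0.2 -0.3  8.6]
side cover_handle 0.88 [31.1 -2.8 37.8]
side wing_grip 0.57 [-56.1   1.3  40.4]
side lug_tips 0.7 [92.5  1.3 -3.2]
```

View pics/e.png

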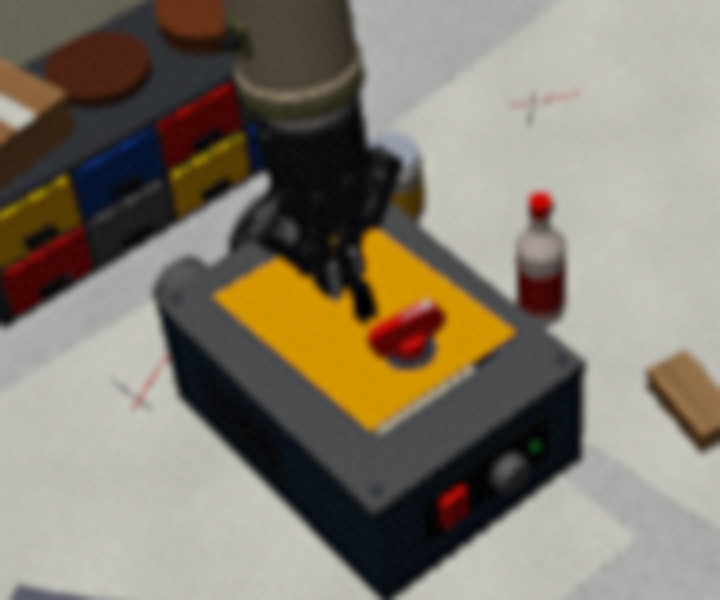

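The cover is hooked and the gap at the knob end is narrowing evenly. I'll lower it the rest of the way.

```bash
python3 -m crank '[[1,[-0.05,0,-0.22],[-0.0021,-0.025,0]],[1,[-0.05,0,-0.22],[-0.0021,-0.025,0]],[1,[-0.05,0,-0.22],[-0.0021,-0.025,0]],[1,[-0.05,0,-0.22],[-0.0018,-0.022,0]],[1,[0,0,0],[0,0,0]],[1,[0,0,0],[0,0,0]]]'
python3 -c "
from h import *
tool()
s=meas('side',('cover_mid','cover_handle','wing_grip','lug_tips'))
s=meas('top',('cover_mid','cover_handle','wing_grip','lug_tips'))"
```

```text
clock: 14.85
position: [0.612, 0.1909, 0.1465]
ee_rot: [-0.478, 0.518, 0.481, 0.521]
ft_force: [-0.5, -0.7, -3.9]
grip_width: 0.139
t 14.85 cover exp. [ 0.1 -0.3  0.6] tilt 0.002 roll 0.006 yaw-PS 0.003 F [-0.5 -0.7 -3.9] M [-0.05 -0.11  0.01] g 0.139
side cover_mid 0.91 [ 0.1 -2.   0.4]
side cover_handle 0.97 [28.2 -4.6 30.1]
side wing_grip 0.63 [-56.7   0.1  23.8]
side lug_tips 0.69 [95.6  1.8 -5.2]
top cover_mid 0.37 [  44.4 -634.5 -130.9]
top lug_tips 0.74 [ 95.5   1.2 -11.4]
```

```bash
python3 -m crank '[[1,[0,0,-0.1],[0,0,0]],[1,[0,0,0],[0,0,0]],[1,[0,0,0],[0,0,0]]]'; python3 -m crank '[[1,[0,0,-0.1],[0,0,0]],[1,[0,0,0],[0,0,0]],[1,[0,0,0],[0,0,0]]]'
python3 -c "
from h import *
tool()"
```

```text
clock: 15.6
position: [0.6121, 0.1909, 0.1454]
ee_rot: [-0.478, 0.518, 0.481, 0.521]
ft_force: [0.0, 1.4, -3.6]
grip_width: 0.142
clock: 15.85
position: [0.6122, 0.191, 0.145]
ee_rot: [-0.478, 0.518, 0.481, 0.521]
ft_force: [-2.8, -0.2, 3.5]
grip_width: 0.141
t 15.85 cover exp. [ 0.3 -0.2 -1. ] tilt 0.0 roll 0.006 yaw-PS 0.003 F [-2.8 -0.2  3.5] M [-0.37  0.53  0.02] g 0.141
```

The knob end touches down. I'll press slightly further and release gently.

```bash
python3 -m crank '[[1,[0,0,-0.05],[0,0.004,0]],[1,[0,0,0],[0,0,0]],[1,[0,0,0],[0,0,0]]]'
python3 -c "
from h import *
tool()"
python3 -m crank '[[0.8,[0,0,0],[0,0,0]],[0.6,[0,0,0],[0,0,0]],[0.4,[0,0,0],[0,0,0]],[0.3,[0,0,0],[0,0,0]],[0.3,[0,0,0],[0,0,0]],[0.3,[0,0,0],[0,0,0]],[0.3,[0,0,0.3],[0,0,0]],[0.3,[0,0,1],[0,0,0]],[0.3,[0,0,2],[0,0,0]],[0.3,[0,0,2.5],[0,0,0]],[0.3,[0,0,2],[0,0,0]],[0.3,[0,0,0],[0,0,0]]]' 40
python3 - <<'E'
from h import *
tool(); st()
for c in ("side","top","wrist"): p=meas(c)
save(p,"f")
E
```

```text
clock: 16.1
position: [0.6122, 0.1911, 0.145]
ee_rot: [-0.477, 0.519, 0.482, 0.52]
ft_force: [-5.2, -2.4, 8.4]
grip_width: 0.139
t 16.1 cover exp. [ 0.2 -0.2 -0.9] tilt 0.004 roll 0.006 yaw-PS 0.003 F [-5.2 -2.4  8.4] M [-0.54  0.99 -0.  ] g 0.139
clock: 17.1
position: [0.6137, 0.1922, 0.2276]
ee_rot: [-0.478, 0.517, 0.481, 0.522]
ft_force: [-0.1, 1.1, 0.8]
grip_width: 0.702
t 17.1 cover exp. [ 1.7  1.1 81.5] tilt -0.001 roll 0.009 yaw-PS 0.003 F [-0.1  1.1  0.8] M [ 0.07 -0.    0.02] g 0.702
17.1 [0.6137 0.1922 0.2276] rot [[0.002, -0.997, 0.08], [0.009, 0.08, 0.997], [-1.0, -0.001, 0.009]] [-0.1  1.1  0.8] 0.702 q [ 0.22  0.5  -0.83  1.38  0.36  1.41  0.89]
side cover_mid 0.98 [-1.9 -0.4 -2.4]
side cover_handle 0.61 [28.1 -0.9 31.3]
side wing_grip 0.68 [-58.3   0.3  25.5]
side lug_tips 0.73 [93.   2.3 -7.7]
top cover_mid 0.64 [97.6  1.5 -8.5]
top wing_grip 0.25 [97.6  1.3 -9.1]
top lug_tips 0.7 [-168.3  228.1 -128.1]
wrist cover_mid 0.59 [ 0.1 -3.2 -2.8]
wrist cover_handle 0.83 [29.1  4.5 34.1]
wrist wing_grip 0.9 [-58.9   3.6  28.7]
wrist lug_tips 0.95 [ 96.7   2.5 -10.6]
```

View pics/f.png

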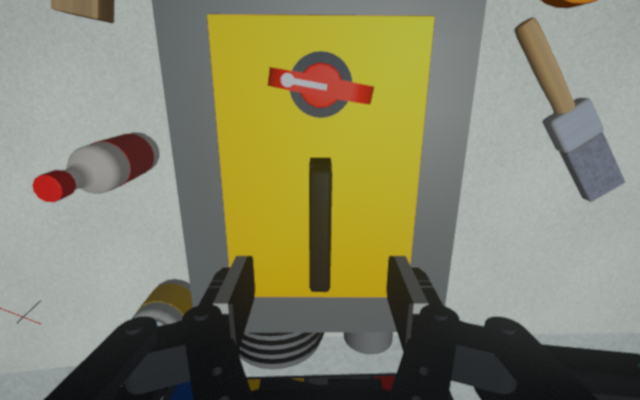

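The cover lies flat and centred (wrist view: yellow plate 208–434, evenly framed by grey), and the wing mark (288,80) shows about 0.2 rad, open. Next I'll move above the knob, turning the jaws across the wings.

```bash
python3 -m crank '[[0.5,[-0.67,0.05,0],[0,0,0.114]],[0.5,[-0.67,0.05,0],[0,0,0.114]],[0.5,[-0.67,0.05,0],[0,0,0.114]],[0.5,[-0.67,0.05,0],[0,0,0.114]],[0.5,[-0.67,0.05,0],[0,0,0.114]],[0.5,[-0.67,0.05,0],[0,0,0.114]],[0.5,[-0.67,0.05,0],[0,0,0.114]],[0.5,[-0.67,0.05,0],[0,0,0.114]],[0.5,[-0.67,0.05,0],[0,0,0.114]],[0.5,[-0.67,0.05,0],[0,0,0.114]],[0.5,[-0.67,0.05,0],[0,0,0.114]],[0.5,[-0.67,0.05,0],[0,0,0.114]]]' 40
python3 -m crank '[[0.5,[0,0,0],[0,0,0]],[0.5,[0,0,0],[0,0,0]]]'
python3 - <<'E'
from h import *
st()
for c in ("side","wrist"): p=meas(c)
save(p,"g")
E
```

```text
clock: 19.0
position: [0.5315, 0.197, 0.222]
ee_rot: [-0.698, 0.099, 0.703, 0.096]
ft_force: [1.0, -0.5, 1.0]
grip_width: 0.499
clock: 19.17
position: [0.5319, 0.1968, 0.222]
ee_rot: [-0.698, 0.102, 0.702, 0.1]
ft_force: [0.4, -0.3, 0.1]
grip_width: 0.499
19.17 [0.5319 0.1968 0.222 ] rot [[-0.007, -0.283, -0.959], [-0.003, -0.959, 0.283], [-1.0, 0.005, 0.006]] [ 0.4 -0.3  0.1] 0.499 q [ 0.47  0.44 -1.16  1.58  0.41  1.4   2.12]
side cover_mid 0.62 [-0.5 -1.9 -3.6]
side cover_handle 0.68 [   9.2 -189.1 -132.3]
side wing_grip 0.6 [-60.1  -0.2  25.7]
wrist cover_mid 0.67 [0.2 1.6 0.3]
wrist cover_handle 0.82 [28.9  3.6 32.2]
wrist wing_grip 0.79 [-56.1   2.6  28.6]
wrist lug_tips 0.86 [ 96.4   2.2 -12.9]
```

View pics/g.png

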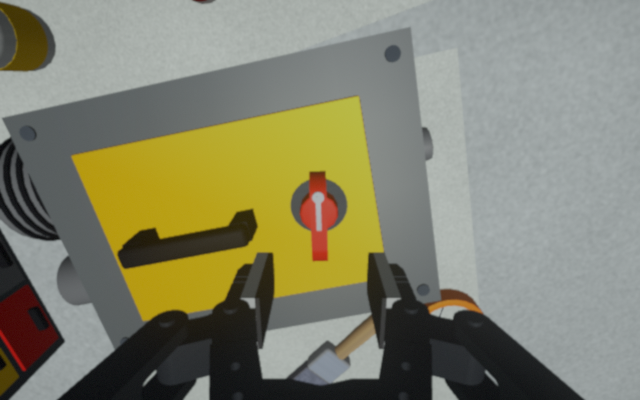

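The wings are upright at column 318, midway between the fingers. I'll descend and grip the knob.

```bash
python3 -m crank '[[0.5,[0.1,0.1,-0.8],[0,0,0]],[0.5,[0,0.1,-1.2],[0,0,0]],[0.5,[0,0,-1.4],[0,0,0]],[0.5,[0,0,-1.5],[0,0,0]],[0.5,[0,0,-1.2],[0,0,0]],[0.5,[0,0,-1],[0,0,0]],[0.5,[0,0,-0.8],[0,0,0]],[0.5,[0,0,0],[0,0,0]]]'
python3 -c "
from h import *
st()"
python3 -m crank '[[0.7,[0,0,0],[0,0,0]],[1,[0,0,0],[0,0,0]],[1,[0,0,0],[0,0,0]],[1,[0,0,0],[0,0,0]],[1,[0,0,0],[0,0,0]],[1,[0,0,0],[0,0,0]]]' 40
python3 -c "
from h import *
st()"
```

```text
clock: 20.43
position: [0.532, 0.1985, 0.141]
ee_rot: [-0.697, 0.101, 0.703, 0.098]
ft_force: [-0.1, -0.8, -0.5]
grip_width: 0.498
20.43 [0.532  0.1985 0.141 ] rot [[-0.009, -0.279, -0.96], [-0.004, -0.96, 0.279], [-1.0, 0.006, 0.008]] [-0.1 -0.8 -0.5] 0.498 q [ 0.43  0.52 -1.11  1.68  0.48  1.26  2.08]
clock: 20.93
position: [0.533, 0.1992, 0.1435]
ee_rot: [-0.698, 0.101, 0.702, 0.098]
ft_force: [-0.5, -0.1, 2.4]
grip_width: 0.277
20.93 [0.533  0.1992 0.1435] rot [[-0.006, -0.279, -0.96], [-0.003, -0.96, 0.279], [-1.0, 0.004, 0.005]] [-0.5 -0.1  2.4] 0.277 q [ 0.43  0.52 -1.11  1.67  0.48  1.26  2.08]
```

```bash
python3 -m crank '[[1,[0,0,0],[0,0,0]],[1,[0,0,0],[0,0,0]]]' 40
python3 -c "
from h import *
st(); p=viewer.camera('wrist'); save(p,'h')"
```

```text
clock: 21.1
position: [0.533, 0.1992, 0.1434]
ee_rot: [-0.698, 0.101, 0.702, 0.098]
ft_force: [-0.3, 0.1, 4.4]
grip_width: 0.277
21.1 [0.533  0.1992 0.1434] rot [[-0.006, -0.279, -0.96], [-0.003, -0.96, 0.279], [-1.0, 0.004, 0.005]] [-0.3  0.1  4.4] 0.277 q [ 0.43  0.52 -1.11  1.67  0.48  1.26  2.08]
```

View pics/h.png

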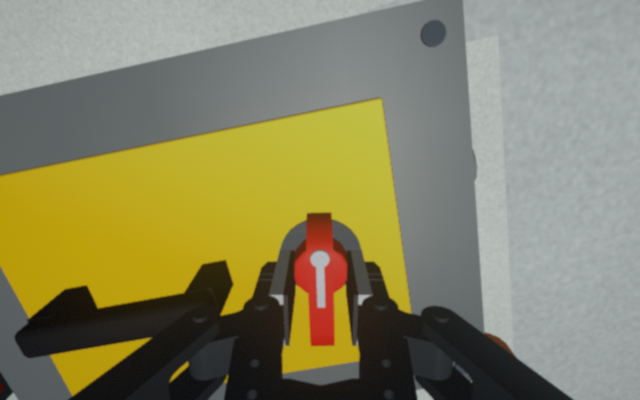

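The pads hold the knob's round hub (about 24 mm), centred, which is enough friction for 0.06 N m. Turning clockwise.

```bash
python3 -m crank '[[1,[0,0,0],[0,0,-0.05]],[1,[0,0,0],[0,0,-0.1]],[1,[0,0,0],[0,0,-0.1]],[1,[0,0,0],[0,0,-0.1]],[1,[0,0,0],[0,0,-0.1]],[1,[0,0,0],[0,0,-0.1]],[1,[0,0,0],[0,0,-0.1]],[1,[0,0,0],[0,0,0]]]' 50
python3 -c "
from h import *
st(); print(telemetry.get_obs()['torque'])"
python3 -m crank '[[1,[0,0,0],[0,0,-0.1]],[1,[0,0,0],[0,0,-0.1]],[1,[0,0,0],[0,0,-0.1]],[1,[0,0,0],[0,0,-0.1]],[1,[0,0,0],[0,0,-0.1]],[1,[0,0,0],[0,0,-0.1]],[1,[0,0,0],[0,0,-0.06]],[1,[0,0,0],[0,0,0]],[1,[0,0,0],[0,0,0]]]' 50
python3 -c "
from h import *
st(); print(telemetry.get_obs()['torque']); p=meas('side'); save(viewer.camera('wrist'),'i')"
```

```text
clock: 21.82
position: [0.5336, 0.1988, 0.1435]
ee_rot: [-0.629, 0.32, 0.633, 0.319]
ft_force: [2.4, -0.2, 4.5]
grip_width: 0.273
21.82 [0.5336 0.1988 0.1435] rot [[-0.006, -0.806, -0.591], [0.002, -0.591, 0.806], [-1.0, 0.003, 0.005]] [ 2.4 -0.2  4.5] 0.273 q [ 0.35  0.45 -0.98  1.68  0.39  1.23  1.48]
[-0.03125598 -0.51119215 -0.05193567]
clock: 22.57
position: [0.5338, 0.1982, 0.1435]
ee_rot: [-0.493, 0.504, 0.497, 0.506]
ft_force: [3.4, -2.5, 5.4]
grip_width: 0.268
22.57 [0.5338 0.1982 0.1435] rot [[-0.003, -1.0, 0.02], [0.005, 0.02, 1.0], [-1.0, 0.003, 0.005]] [ 3.4 -2.5  5.4] 0.268 q [ 0.27  0.41 -0.86  1.69  0.32  1.2   0.88]
[-0.49994844 -0.62803065 -0.06972385]
side cover_mid 0.84 [-0.5 -0.3 -2.8]
side cover_handle 0.86 [31.1 -3.2 27.5]
side wing_grip 0.42 [-58.1  -0.9  25.2]
side lug_tips 0.57 [94.9 -1.1 -9.4]
```

View pics/i.png

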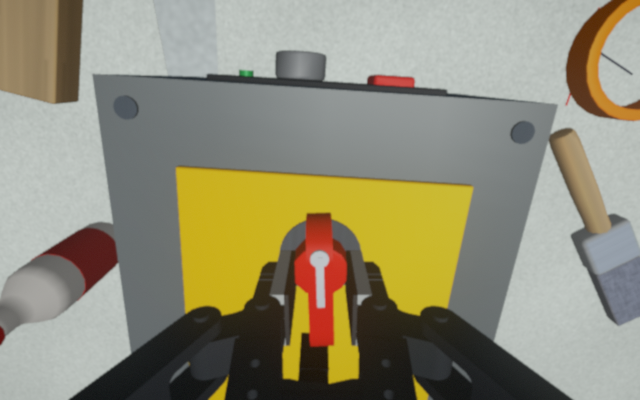

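The knob followed without slipping and is about 0.06 rad short. I'll finish to the stop with a little overtravel.

```bash
python3 -m crank '[[1,[0,0,0],[0,0,-0.05]],[1,[0,0,0],[0,0,-0.05]],[1,[0,0,0],[0,0,-0.05]],[1,[0,0,0],[0,0,0]]]'
python3 -c "
from h import *
st(); print(telemetry.get_obs()['torque'])"
python3 -m crank '[[0.85,[0,0,0],[0,0,0]],[0.7,[0,0,0],[0,0,0]],[0.5,[0,0,0],[0,0,0]],[0.4,[0,0,0],[0,0,0]],[0.4,[0,0,0],[0,0,0]],[0.4,[0,0,1],[0,0,0]],[0.4,[0,0,2],[0,0,0]],[0.4,[0,0,2.5],[0,0,0]],[0.4,[0,0,2.5],[0,0,0]],[0.4,[0,0,2],[0,0,0]],[0.4,[0,0,0],[0,0,0]]]'
python3 -c "
from h import *
st(); meas('side'); p=meas('wrist'); save(p,'j')"
```

```text
clock: 23.25
position: [0.5334, 0.199, 0.1435]
ee_rot: [-0.453, 0.54, 0.458, 0.542]
ft_force: [1.5, -0.5, 4.9]
grip_width: 0.267
23.25 [0.5334 0.199  0.1435] rot [[-0.002, -0.985, 0.171], [0.007, 0.171, 0.985], [-1.0, 0.003, 0.006]] [ 1.5 -0.5  4.9] 0.267 q [ 0.25  0.4  -0.83  1.69  0.3   1.19  0.74]
[ 0.03830282 -0.407946    0.24462671]
clock: 24.17
position: [0.5341, 0.2001, 0.2478]
ee_rot: [-0.453, 0.539, 0.457, 0.543]
ft_force: [0.3, 0.7, 0.7]
grip_width: 0.599
24.17 [0.5341 0.2001 0.2478] rot [[0.002, -0.985, 0.171], [0.008, 0.171, 0.985], [-1.0, -0.0, 0.009]] [0.3 0.7 0.7] 0.599 q [ 0.28  0.31 -0.87  1.55  0.23  1.38  0.79]
side cover_mid 0.58 [-3.6 -3.6 -3.3]
side cover_handle 0.58 [26.7 -3.1 28.4]
side wing_grip 0.53 [ -1.5   0.6 -29.5]
side lug_tips 0.78 [92.7 -5.2 -8.3]
wrist cover_mid 0.76 [-1.  -1.5 -1.3]
wrist cover_handle 0.61 [27.4  0.5 36.9]
wrist wing_grip 0.83 [-58.7   4.3  31.3]
wrist lug_tips 0.94 [ 97.2  -3.  -10.4]
```

View pics/j.png

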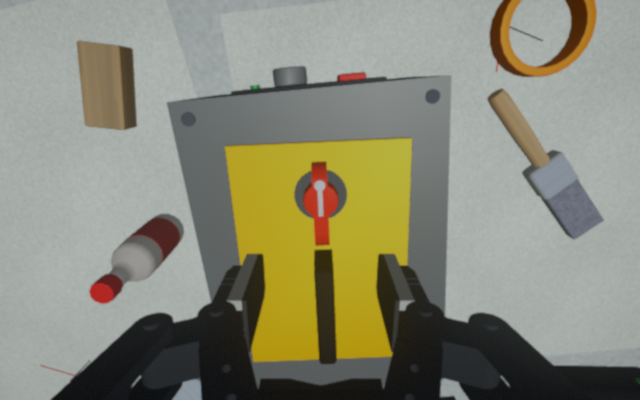

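The wing lies lengthwise, in line with the handle, and the moment rose to 0.24 N m, so the stop was reached. The cover edge looks slightly turned within its play, so I'll quantify that before handing in.

```bash
python3 - <<'E'
from h import *
p=viewer.camera("wrist"); C,K=K_(p)
def ray(u,z):
    d=np.linalg.inv(K)@np.r_[u,1]; d=C[:3,:3]@np.array([d[0],-d[1],-d[2]]); return (C[:3,3]+d*(z-C[2,3])/d[2])[:2]
ang=lambda a,b,z:(lambda v:round(np.arctan2(v[1],v[0]),3))(ray(b,z)-ray(a,z))
f=p["frame"].astype(int); m=(f[...,0]>130)&(f[...,1]>100)&(f[...,2]<70)
# knob-end edge rows, left/right edges above fingers
xs=np.arange(240,400,5); ys=[np.argmax(m[120:180,x])+120 for x in xs]
E=np.array([ray((x,y),.134) for x,y in zip(xs,ys)]); k=np.polyfit(E[:,1],E[:,0],1); print("cover yaw from end edge",round(-np.arctan(k[0]),4))
for side in (0,1):
    rows=np.arange(165,245,5); cs=[(np.where(m[r,200:430])[0][0 if side==0 else -1]+200) for r in rows]
    E=np.array([ray((x,y),.134) for x,y in zip(cs,rows)]); print("side yaw",round(np.arctan(np.polyfit(E[:,0],E[:,1],1)[0]),4),"mid hatch",inh(np.r_[E.mean(0),.134]))
print("ext end edge dir",ang((168,102),(450,76),.13), "screws",ang((188,119),(432,96),.13),"left edge",ang((168,102),(205,270),.13))
print("wing",ang((320,186),(322,243),.17),"handle",ang((323,252),(327,362),.168))
E
```

```text
cover yaw from end edge -0.1297
side yaw -0.1316 mid hatch [-57.5 -65.9   4. ]
side yaw -0.1215 mid hatch [-45.4  67.8   4. ]
ext end edge dir 1.487 screws 1.49 left edge -0.083
wing -0.138 handle -0.136
```

The cover is turned 0.046 rad relative to the extractor (limit 0.09) and centred to about 2 mm. The wing is parallel to the cover's length, so it is at its stop. Handing in.

```bash
python3 -m crank '[[0.4,[0,0,1],[0,0,0]],[0.4,[0,0,0],[0,0,0]],[0.4,[0,0,0],[0,0,0]]]'; python3 -c "
from h import *
for c in ('top','side'): find(viewer.camera(c),['glue_red','block','tin','tape'])
print(manip.hand_in())"
```

```text
clock: 25.07
position: [0.5331, 0.1993, 0.2538]
ee_rot: [-0.453, 0.54, 0.458, 0.542]
ft_force: [0.1, -0.4, -0.2]
grip_width: 0.6
glue_red 0.67 [ 5.879e-01  8.200e-03 -1.000e-04]
glue_red 0.67 [ 0.7665  0.0055 -0.0037]
block 0.52 [ 4.43e-01  4.36e-01 -2.00e-04]
tin 0.86 [ 0.77    0.0026 -0.0043]
tape 0.77 [0.441  0.4335 0.0005]
glue_red 0.84 [ 0.5851  0.005  -0.0016]
glue_red 0.49 [ 0.5784 -0.4469 -0.0027]
block 0.62 [0.6864 0.1797 0.1215]
block 0.59 [ 0.4181 -0.0029  0.0015]
tin 0.59 [7.672e-01 4.900e-03 5.000e-04]
tape 0.91 [ 0.4423  0.4377 -0.0023]
the job is handed in; nothing more can be done
None
```

The yellow cover is back on the extractor, locked, and I handed the job in at about 25 s of the 58 s allowed; the hand-in gave no verdict. I carried the cover over by its handle and hooked the lugs under the motor end (+x). I then lowered it slowly until it lay flat, let go with the knob still open at about 0.2 rad, and turned the knob clockwise to its stop.

**Last checks:**
- **Cover position:** the close-up estimates put it centred within about 2 mm. One side-camera reading was off by about 5 mm, still inside the 9 mm limit.
- **Cover height and tilt:** readings of cover_mid were between -1.3 and -3.3 mm against the 3 mm limit. The network read the known hatch height 1 to 5 mm low as well, so I took the cover as seated. I saw no sign of tilt but did not measure it after locking.
- **Cover alignment:** turning the knob to its stop twisted the cover by about 0.046 rad within its play, against a limit of 0.09. I left it that way.
- **Wing knob:** it lies parallel to the cover's length, and the turning moment rose to 0.24 N m, so it is at its stop. That puts the tongue tip about 102 mm from the opening's middle by geometry, since the tongue itself cannot be seen.
- **Bystanders:** the red-label bottle, block, tin and tape were within a few mm of where they started, apart from some false detections. I did not measure the blue bottle, brush or screwdriver again at the end.
- **Grip on the knob:** the fingers closed on its round hub (about 24 mm), not on the flat wings as planned, but it turned without slipping.

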